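# Rotate the carton stock in the bench rack and refit its stop plate

### The job

The two-lane stock rack has been wiped down and its front stop plate stands beside it: hang the plate back on the rack, both keyholes over the headed studs and slid fully down to lock, and restock the lanes oldest first. In each lane pull the older cartons forward, the first one up against the stop plate, and stand the new cartons from the bench behind them, low cartons in the left lane and tall ones in the right, all upright on the deck with their long sides along the lane and each row closed up to the front without gaps. Leave the jar, the notebook and the tape where they are.

Things in the scene. Friction and masses are not known exactly. Their poses are not given: they have to be found in the camera images.
- stock_rack: Fixed grey sheet-metal rack, two lanes, front to the robot. Origin on the bench, middle of the front edge, at the stop plane (where the hung plate's back comes); x runs back along the lanes, y left, z up. Flat deck 12 mm above the bench from x = 0 to the rear wall at x = 270 (wall top z = 44). Uprights at the two front corners (y = 91 to 108 either side, x = 0 to 10, top z = 75) carry the studs
- slide_lane (a point): front end of the left lane's centre line, on the deck at the stop plane (rack x 0, y 52, z 12 mm); axes as the rack's. Lane for the low cartons, 60 mm wide inside, room for three in a row. A guide 4 mm thick on each side stands 10 mm above the deck
- glove_lane (a point): front end of the right lane's centre line, on the deck at the stop plane (rack x 0, y -52, z 12 mm); axes as the rack's. Lane for the tall cartons, 70 mm wide inside, room for three in a row. A guide 4 mm thick on each side stands 10 mm above the deck
- stud_left (a point): root of the left headed stud, on the upright's face (rack x 0, y 98, z 64 mm). It points forward (-x): shank 7 mm diameter, 6.5 mm long, then a flat head 18 mm diameter, 4 mm thick
- stud_right (a point): root of the right headed stud (rack x 0, y -98, z 64 mm), the same as the left one
- stop_plate: Steel front stop plate, 0.26 kg, standing on the bench. Upright sheet 230 wide, 74 high, 4 mm thick (x -4 to 0); origin at the bottom middle of its back face, x front to back (as the rack's when hung), y left, z up. A foot 4 mm thick is folded forward to x -59. Hung and locked, its origin is at rack x -2.5 to 0, y 0, z 10 mm; about 2 mm of play each way
- plate_grip (a point): middle of the plate's black grip rib, to hold it by from above: plate x -26.5, y 0, z 36 mm. The rib is 14 mm wide (y -7 to 7), x -47 to -6, z 4 to 54
- keyhole_left (a point): centre of the left keyhole's round entry, 23 mm wide, in the plate's back face (plate x 0, y 98, z 33 mm). A slot 11 mm wide leads up from it to a closed end at z 57.5. The entries pass over the stud heads with the plate's underside 31 mm above the bench; with its back on the uprights it then slides down 21 mm to lock
- keyhole_right (a point): centre of the right keyhole's entry (plate x 0, y -98, z 33 mm), the same as the left one
- slide_old_1: low white carton with a red band, 55 wide (its x) x 82 long (its y) x 34 high, about 0.22 kg; origin at the centre of its underside, z up. Older stock: stands at the back of the rack's left lane at the start, its long side along the lane
- slide_old_2: low white carton with a red band, 55 wide (its x) x 82 long (its y) x 34 high, about 0.22 kg; origin at the centre of its underside, z up. Older stock: if present, stands in front of the first in the left lane, its long side along the lane
- slide_new_1: low white carton with a red band, 55 wide (its x) x 82 long (its y) x 34 high, about 0.22 kg; origin at the centre of its underside, z up. New stock: stands on the bench to the left of the rack at the start
- slide_new_2: low white carton with a red band, 55 wide (its x) x 82 long (its y) x 34 high, about 0.22 kg; origin at the centre of its underside, z up. New stock: stands on the bench to the left of the rack at the start; may be absent
- glove_old_1: tall white carton with a teal band, 65 wide (its x) x 85 long (its y) x 68 high, about 0.16 kg; origin at the centre of its underside, z up. Older stock: stands at the back of the rack's right lane at the start, its long side along the lane
- glove_old_2: tall white carton with a teal band, 65 wide (its x) x 85 long (its y) x 68 high, about 0.16 kg; origin at the centre of its underside, z up. Older stock: if present, stands in front of the first in the right lane, its long side along the lane
- glove_new_1: tall white carton with a teal band, 65 wide (its x) x 85 long (its y) x 68 high, about 0.16 kg; origin at the centre of its underside, z up. New stock: stands on the bench to the left of the rack at the start; may be absent
- staining_jar: square glass staining jar, 66x62x100, on the bench to the right of the rack: leave it alone; origin at the centre of its underside
- notebook: purple notebook, 148x109x14, on the bench to the right: leave it alone; origin at the centre of its underside
- tape: roll of tape, 96 diameter, 25 high, on the bench at the far left: leave it alone; origin at the centre of its underside
Mind the look-alikes: they are no part of the job. Leave any red look-alike of the glove_old_1 alone.

How it is judged:
By the outcome, as a careful person would: the job done as asked, in the order asked, and still so for the second after the job is handed in, with the robot touching nothing.
Of slide_old_2, slide_new_2 only 1 to 1 are there at a start; the rules pass over those that are not, and their reading is None.
Of glove_old_2, glove_new_1 only 1 to 2 are there at a start; the rules pass over those that are not, and their reading is None.
At some moment in a run one of slide_new_1, slide_new_2, glove_new_1, slide_old_1, glove_old_1 may be knocked a few centimetres aside while the robot is not near it.
Once in a run the grip may slacken for a moment while it holds something.
It also fails if it takes over 210 s, if anything falls off the work surface, if the arm or the gripper's body presses on something with over 40 N, if the wrist force passes 120 N, or if a joint passes its speed limit or range.

### The arm

A 7-joint arm with a two-finger parallel gripper is mounted at the origin on a cart in front of the work surface, level with it; the furniture and walls round the work are solid. World frame = base frame: x ahead of the robot, y to its left, z up, the work surface at z = 0. Lengths are in m, angles in rad, forces in N, time in s.
With the tool pointing down it reaches from about 0.425 to 0.95 m from the base axis. Payload 4.7 kg.
Tool frame: the origin (TCP) lies between the finger pads; the fingertips stand 25 mm ahead of it and the grasp point (between the pads) lies 6 mm ahead of it; z points along the fingers, y is the line along which they close (so a half turn about z gives the same grasp; the last joint's range is limited). The gripper opens to 85 mm and grips with 20 to 120 N. Pads are 22 mm wide; open, the fingers measure 114 mm over their backs; the gripper's body (76 mm by 85 mm) begins 54 mm behind the grasp point. The pads swing forward as they close: fully open they stand 13 mm farther back than shut.
Start: joints at [-0.029, 0.469, -0.049, 1.532, 0.024, 1.141, -0.082], TCP at [0.675, 0, 0.256] pointing down, gripper open.
Joint ranges: [-2.59, 2.59], [-0.33, 1.99], [-1.39, 1.29], [0.1, 2.45], [-1.04, 4.18], [0.21, 1.99], [-2.66, 2.66]. Speed limits (rad/s): [2.57, 2.57, 3.14, 3.14, 3.14, 3.14, 3.14].

### API

Orientations are given as a 3x3 rotation matrix whose columns are the frame's x, y, z axes.
In Python, from rig import * gives the robot as it stands. Calls block until the motion is done:
- movep(position, orientation): joint-space move of the TCP to a pose.
- move_l(position, attitude=None, feed=0.15, until_force=None): straight line of the TCP; attitude=None keeps the orientation; feed is the mean speed in m/s. With until_force (N) it stops when the force on the tool has changed by that much, and returns True; else False.
- move_joints(angles): joint-space move.
- command_gripper(opening, newtons=None): finger opening in m; newtons is the grip in N (None keeps the last); returns when the fingers have stopped.
- sleep(seconds).
- inverse_kinematics(position, orientation): joint angles nearest the present ones, or None.
- sense(): the state.
- camera(name): name is "scene" or "top"; returns (picture, depth): 384x512x3 uint8, red, green, blue; 384x512 float32, m along the optical axis (not along the pixel's ray), 0 where there is no reading.
- camera_params(name): a dict with "K" (3x3 intrinsics, pixels), "position" and "rotation" of the camera in the world. Camera axes: x right, y down, z forward; pixel columns grow to the right and rows downward; lengths in m; the calibration is good to about 2 mm. A picture is of the moment at which its call begins. camera_params takes no time and is no camera call.
A pose or a line that the arm cannot do raises Unreachable and nothing moves.
- finish_job(): hands the job in; it is judged then, once.
The state is a dict: "time_s": time; "joint_pos": joint angles; "qd": joint speeds; "joint_efforts": joint torques, N m; "position": TCP position; "tcp_rot": TCP orientation; "wrist_force": force on the tool from outside, world axes, zero at the start; "ft_torque": the same for the moment, N m; "finger_gap": finger opening in m; "gripper_force": force on a finger pad.
Only numpy, scipy, OpenCV 4.12 (cv2) and the standard library are available. Lean on these libraries where they do the work, as an engineer would, in place of code of your own. Each camera call takes 0.05 s, during which the arm holds its last target. There are 200 camera calls.

## Working session

There is one attempt and no reset: what is moved stays moved. The work goes in short steps, each a Python script; the robot and the scene stay as the last script left them, time stands still between calls to the robot, and variables do not carry over. Pictures are saved under pics/ and viewed, at most 14 in all, crops included, and the job is handed in when it is done.

```bash
ls; mkdir -p pics; cat > h.py <<'E'
from rig import *
import numpy as np, cv2
def snap(name,fn=None):
    im,d=camera(name)
    if fn: cv2.imwrite('pics/'+fn,im[:,:,::-1])
    p=camera_params(name);K=np.array(p['K']);R=np.array(p['rotation']);t=np.array(p['position'])
    v,u=np.mgrid[0:d.shape[0],0:d.shape[1]]
    c=np.stack([(u-K[0,2])/K[0,0]*d,(v-K[1,2])/K[1,1]*d,d],-1)
    w=c@R.T+t; w[d==0]=np.nan
    return im,w
E
python3 - <<'E'
from h import *
for n in('top','scene'):
    im,w=snap(n,n+'0.png'); np.savez('/tmp/'+n,im=im,w=w)
    print(n,camera_params(n))
print(sense()['time_s'])
a=cv2.imread('pics/top0.png');cv2.imwrite('pics/top0b.png',cv2.resize(a,(800,600),interpolation=cv2.INTER_CUBIC))
E
```

```text
pics
top {'K': array([[370.18047336,   0.        , 258.05569605],
       [  0.        , 370.18047336, 192.44817975],
       [  0.        ,   0.        ,   1.        ]]), 'position': array([0.51061702, 0.01833557, 1.36917812]), 'rotation': array([[ 0.02656154, -0.99733218,  0.06799265],
       [-0.99956626, -0.02563245,  0.0145009 ],
       [-0.01271939, -0.06834832, -0.99758043]])}
scene {'K': array([[414.2349148 ,   0.        , 253.60157207],
       [  0.        , 414.2349148 , 186.1962995 ],
       [  0.        ,   0.        ,   1.        ]]), 'position': array([0.14018707, 0.98906564, 1.12085894]), 'rotation': array([[-0.90425352, -0.30837171,  0.29535141],
       [-0.42675024,  0.62920267, -0.64960621],
       [ 0.01448428, -0.71345   , -0.70055643]])}
0.1
```

View pics/top0b.png

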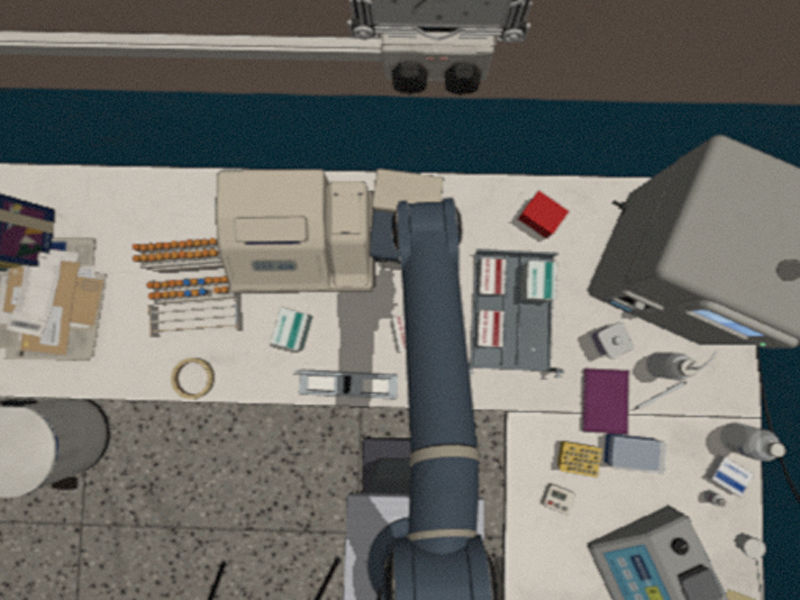

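View pics/scene0.png

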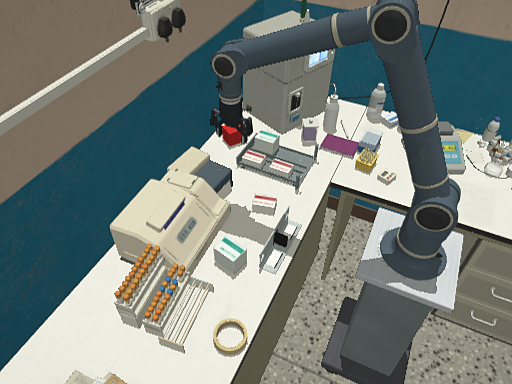

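The top view (800x600) shows:
- **Rack:** around (515,310), with two low cartons in the left lane at (491,276) and (490,328), and one tall teal carton at (540,280).
- **Plate:** (347,384).
- **New stock:** the new tall carton is at (291,329). The new low carton is at (400,320), partly under the arm.
- **Red look-alike:** the box at (543,214), outside the rack. Leave it alone. glove_old_1 is the white and teal carton at (540,280), inside the right lane.

Next I'll check these in an enlarged crop and measure.

```bash
python3 - <<'E'
import numpy as np,cv2
z=np.load('/tmp/top.npz');im=z['im'][:,:,::-1];w=z['w']
a=cv2.resize(im[115:245,290:385],(438,600),interpolation=cv2.INTER_CUBIC)   # x4.61
b=cv2.resize(im[190:260,170:270],(362,253),interpolation=cv2.INTER_CUBIC)
W=w[...,2]; hm=np.clip(W*1000/110*255,0,255).astype(np.uint8); hm=cv2.applyColorMap(np.nan_to_num(hm),cv2.COLORMAP_JET)
c=cv2.resize(hm[190:260,170:270],(362,253),interpolation=cv2.INTER_NEAREST)
o=np.zeros((600,800,3),np.uint8);o[:,:438]=a;o[:253,438:]=b;o[260:513,438:]=c
cv2.imwrite('pics/crop1.png',o)
print('bench',np.nanmedian(W[200:225,270:285]),np.nanstd(W[230:250,200:240]))
# masks
def stat(n,r,zlo,zhi):
    p=w[r[0]:r[1],r[2]:r[3]].reshape(-1,3);p=p[(p[:,2]>zlo)&(p[:,2]<zhi)]
    q=cv2.minAreaRect((p[:,:2]*1000).astype(np.float32))
    print(n,len(p),np.round(np.median(p,0),4),q)
stat('rack>7mm',(150,245,298,362),.007,.1)
stat('slideA',(155,190,303,326),.036,.06)
stat('slideB',(194,225,303,326),.036,.06)
stat('gloveold',(155,200,332,360),.07,.09)
stat('uprR',(225,245,340,365),.05,.09)
stat('uprL',(225,245,296,312),.05,.09)
stat('rear',(150,170,298,362),.03,.05)
stat('glovenew',(185,235,165,205),.055,.08)
stat('plate top',(230,262,185,262),.06,.09)
stat('plate foot',(230,262,185,262),.0025,.01)
stat('plate all',(230,262,185,262),.0025,.09)
zs=np.load('/tmp/scene.npz')
np.set_printoptions(precision=3,suppress=True)
ws=zs['w'];m=(ws[...,2]>.025)&(ws[...,2]<.045);m[:190]=0;m[215:]=0;m[:,:248]=0;m[:,282:]=0
p=ws[m];print('slnew',len(p),np.median(p,0),cv2.minAreaRect((p[:,:2]*1000).astype(np.float32)))
E
```

```text
bench 0.6490775479761893 0.022147827176554308
rack>7mm 3950 [ 0.5899 -0.2211  0.0163] ((598.5535278320312, -221.50828552246094), (225.22628784179688, 340.56805419921875), 89.17981719970703)
slideA 401 [ 0.6682 -0.1671  0.0469] ((674.2556762695312, -162.6016845703125), (72.71514129638672, 102.45516967773438), 87.71338653564453)
slideB 368 [ 0.5434 -0.1635  0.0467] ((543.8872680664062, -164.3595428466797), (55.83222198486328, 82.1766357421875), 87.87251281738281)
gloveold 475 [ 0.6532 -0.2716  0.0807] ((653.7481079101562, -270.8672790527344), (84.74382019042969, 66.3666763305664), 0.043256547302007675)
uprR 28 [ 0.4497 -0.3116  0.0726] ((447.6711120605469, -312.5354919433594), (17.686635971069336, 16.577816009521484), 0.967565655708313)
uprL 14 [ 0.4549 -0.1193  0.0733] ((452.8283996582031, -119.28340148925781), (17.460983276367188, 7.646582126617432), 0.05406989902257919)
rear 172 [ 0.7188 -0.1838  0.0459] ((718.3018188476562, -222.4393310546875), (58.541934967041016, 180.04624938964844), 13.402776718139648)
glovenew 513 [0.5349 0.2928 0.0682] ((552.2660522460938, 296.88616943359375), (134.62405395507812, 138.5108642578125), 1.7151824235916138)
plate top 95 [0.4329 0.1582 0.074 ] ((430.34869384765625, 160.32472229003906), (227.05418395996094, 9.325233459472656), 88.95596313476562)
plate foot 901 [0.4032 0.1539 0.0049] ((406.2241516113281, 162.10337829589844), (112.61312103271484, 280.1242980957031), 1.328263759613037)
plate all 1144 [0.409  0.157  0.0056] ((406.2241516113281, 162.10337829589844), (112.61312103271484, 280.1242980957031), 1.328263759613037)
slnew 287 [0.533 0.033 0.033] ((533.8463745117188, 29.89727783203125), (83.35629272460938, 62.60169219970703), 13.174765586853027)<stdin>:5: RuntimeWarning: invalid value encountered in cast
```

View pics/crop1.png

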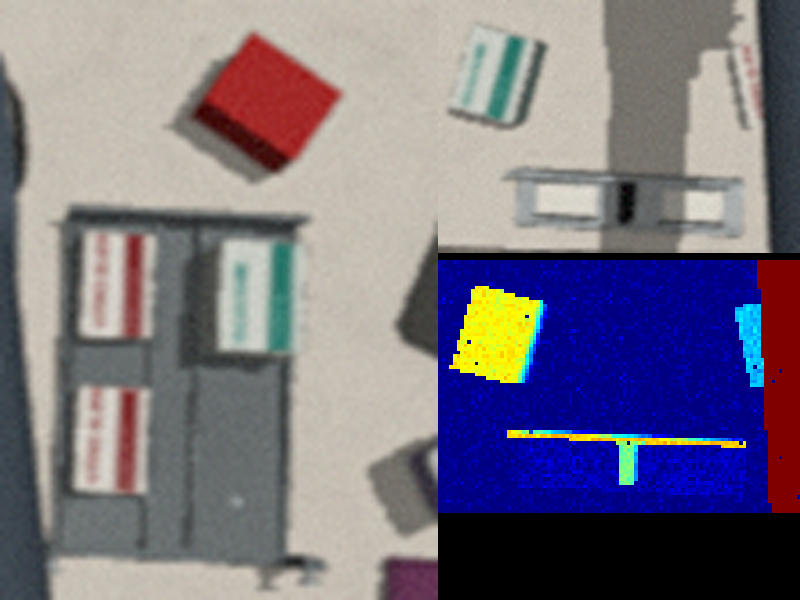

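The crop confirms three cartons in the rack (two red-banded on the left, one white and teal on the right). The red cube at crop (268,105) is the look-alike behind the rack. The new tall carton is at crop (497,75), and the plate stands with its foot towards the robot. Next I'll fit the rack and plate more closely.

```bash
cat > fit.py <<'E'
from h import *
def comp(w,sx,sy,zlo,zhi):
    m=(w[...,2]>zlo)&(w[...,2]<zhi)&(w[...,0]>sx[0])&(w[...,0]<sx[1])&(w[...,1]>sy[0])&(w[...,1]<sy[1])
    n,l,s,c=cv2.connectedComponentsWithStats(m.astype(np.uint8))
    if n<2: return w[m][:0]
    return w[l==1+np.argmax(s[1:,4])]
def box(w,sx,sy,zlo,zhi):
    p=comp(w,sx,sy,zlo,zhi)
    if len(p)<5: return None
    (c,d,a)=cv2.minAreaRect((p[:,:2]*1000).astype(np.float32))
    if d[0]>d[1]: a+=90; d=d[::-1]
    a-=90   # now angle of... long axis dir = a+180 -> fold
    L=(a+90+90)%180-90   # angle of long side to world x
    return dict(c=np.round(c,1),med=np.round(np.median(p,0)*1000,1),short_long=np.round(d,1),ang=round(L,1),n=len(p))
E
python3 - <<'E'
from fit import *
np.set_printoptions(precision=1,suppress=True)
print(sense()['tcp_rot'],sense()['wrist_force'])
for n in('top','scene'):
    f=np.load(f'/tmp/{n}.npz');w=f['w']
    b=w[(w[...,0]>.48)&(w[...,0]<.6)&(w[...,1]>.13)&(w[...,1]<.2)];print(n,'bench z',np.nanmedian(b[:,2])*1000)
    # centre line from deck edges
    q=[]
    for x in np.arange(.47,.71,.008):
        m=(abs(w[...,0]-x)<.004)&(w[...,1]<-.05)&(w[...,1]>-.38)&(w[...,2]>.007)&(w[...,2]<.03)
        y=np.sort(w[m][:,1])
        y=y[(y>-.335)&(y<-.1)]
        if len(y)>10:q.append((x*1e3,y[0]*1e3,y[-1]*1e3))
    q=np.array(q);
    for k in(1,2):
        c=np.polyfit(q[:,0],q[:,k],1);r=q[:,k]-np.polyval(c,q[:,0]);g=abs(r)<3;c=np.polyfit(q[g,0],q[g,k],1);print(' edge',k,'slope deg',np.degrees(c[0]),'y@450',np.polyval(c,450),g.sum(),len(g))
    for nm,sy in(('uprR',(-.34,-.28)),('uprL',(-.14,-.09))):
        print(nm,box(w,(.42,.48),sy,.066,.085))
        p=comp(w,(.42,.48),sy,.05,.068);print('  lower',len(p),p.min(0)*1e3 if len(p) else 0,p.max(0)*1e3 if len(p) else 0)
    print('plate top',box(w,(.40,.46),(.02,.30),.064,.085))
    print('rib',box(w,(.36,.43),(.13,.19),.046,.062))
    print('slnew',box(w,(.46,.62),(-.05,.1),.026,.045))
    print('glnew',box(w,(.46,.62),(.22,.37),.06,.08))
    print('rear',box(w,(.70,.74),(-.34,-.1),.034,.055))
E
```

```text
[[-0.  1. -0.]
 [ 1.  0. -0.]
 [-0. -0. -1.]] [-0.9  0.7 -0. ]
top bench z 0.10600415238526395Traceback (most recent call last):
  File "<stdin>", line 16, in <module>
    raise TypeError("expected non-empty vector for x")
TypeError: expected non-empty vector for x
```

```bash
python3 - <<'E'
from fit import *
np.set_printoptions(precision=1,suppress=True)
for n in('top','scene'):
    f=np.load(f'/tmp/{n}.npz');w=f['w'];hsv=cv2.cvtColor(f['im'],cv2.COLOR_RGB2HSV)
    b=w[(w[...,0]>.48)&(w[...,0]<.6)&(w[...,1]>.13)&(w[...,1]<.2)];print(n,'bench z',np.nanmedian(b[:,2])*1000)
    q=[]
    for x in np.arange(.47,.71,.008):
        m=(abs(w[...,0]-x)<.004)&(w[...,1]<-.1)&(w[...,1]>-.335)&(w[...,2]>.007)&(w[...,2]<.03)
        y=w[m][:,1]
        if len(y)>10:q.append((x*1e3,y.min()*1e3,y.max()*1e3))
    q=np.array(q)
    if len(q)>5:
      print(q[::3])
      from scipy.stats import theilslopes
      for k in(1,2):
        s=theilslopes(q[:,k],q[:,0]);print(' edge',k,np.degrees(s[0]),s[1]+s[0]*450)
    for nm,sy in(('uprR',(-.34,-.28)),('uprL',(-.14,-.09))):
        print(nm,box(w,(.42,.48),sy,.066,.085))
    print('plate top',box(w,(.40,.46),(.02,.30),.064,.085))
    print('rib',box(w,(.36,.43),(.13,.19),.046,.062))
    print('slnew',box(w,(.46,.62),(-.05,.1),.026,.045))
    print('glnew',box(w,(.46,.62),(.22,.37),.06,.08))
    print('rear',box(w,(.70,.74),(-.34,-.1),.034,.055))
E
```

```text
top bench z 0.10600415238526395
[[ 470.  -304.8 -125.2]
 [ 494.  -304.5 -124.9]
 [ 518.  -303.7 -124.9]
 [ 542.  -309.9 -127.2]
 [ 566.  -318.5 -127.2]
 [ 590.  -307.1 -126.8]
 [ 614.  -274.1 -126.4]
 [ 638.  -239.5 -129.7]
 [ 662.  -240.8 -129.1]
 [ 686.  -239.9 -128.7]]
 edge 1 9.519548475374416 -327.8786202716946
 edge 2 -1.060642793589846 -124.56837707888232
uprR {'c': array([ 453. , -313.3]), 'med': array([ 453.2, -313.6,   73.5]), 'short_long': array([ 7.2, 14.8]), 'ang': 1.9, 'n': 15}
uprL {'c': array([ 452.8, -119.3]), 'med': array([ 454.9, -119.3,   73.3]), 'short_long': array([ 7.6, 17.5]), 'ang': -89.9, 'n': 14}
plate top {'c': array([432.9, 160.3]), 'med': array([432.9, 154.9,  74.2]), 'short_long': array([  4.3, 227.1]), 'ang': -1.1, 'n': 91}
rib {'c': array([409.2, 161.3]), 'med': array([409.2, 162.6,  54.3]), 'short_long': array([17.2, 39.3]), 'ang': -88.8, 'n': 48}
slnew {'c': array([527.1,  44.6]), 'med': array([534.2,  43. ,  34.9]), 'short_long': array([22.6, 80.3]), 'ang': -84.7, 'n': 123}
glnew {'c': array([530.7, 292. ]), 'med': array([530.7, 291.7,  68.6]), 'sh
[... 785 characters left out ...]
ray([11.9, 20.7]), 'ang': -3.9, 'n': 14}
plate top {'c': array([434.9, 168.8]), 'med': array([434.7, 181.4,  71.6]), 'short_long': array([  6.5, 223.9]), 'ang': -1.2, 'n': 122}
rib {'c': array([409.8, 167.5]), 'med': array([409.5, 169.2,  51.8]), 'short_long': array([13.6, 39.6]), 'ang': -84.9, 'n': 50}
slnew {'c': array([533.8,  29.9]), 'med': array([533.1,  33.2,  32.9]), 'short_long': array([62.6, 83.4]), 'ang': -76.8, 'n': 284}
glnew {'c': array([533.5, 297.9]), 'med': array([531.1, 300.5,  67.6]), 'short_long': array([68.3, 88.1]), 'ang': 78.2, 'n': 497}
rear {'c': array([ 723.4, -215.5]), 'med': array([ 723.2, -201.3,   43. ]), 'short_long': array([  9.1, 187.2]), 'ang': -1.5, 'n': 76}
```

```bash
cat >> fit.py <<'E'
def Rt(deg,flip=False):
    a=np.radians(deg+(180 if flip else 0));c,s=np.cos(a),np.sin(a)
    return np.array([[c,-s,0],[s,c,0],[0,0,1.]])@np.diag([1.,-1,-1])
X0=np.array([.4485,-.2158]);YAW=-1.25
def rk(x,y,z=None,X0=X0,yaw=YAW):
    a=np.radians(yaw);c,s=np.cos(a),np.sin(a)
    p=[X0[0]+c*x-s*y,X0[1]+s*x+c*y]
    return p if z is None else p+[z]
def st(t=''):
    s=sense();np.set_printoptions(precision=4,suppress=True);print(t,'t',round(s['time_s'],1),s['position'],'F',s['wrist_force'].round(1),'T',s['ft_torque'].round(2),'gap',round(s['finger_gap'],4),'gf',np.round(s['gripper_force'],1))
E
python3 - <<'E'
from fit import *
for f in(False,True):
    for p,y in(((.4084,.1615,.042),-1.1),(rk(-.0465,0,.073),YAW),(rk(-.0265,0,.052),YAW),(rk(.23,-.052,.06),YAW),(rk(.04,.052,.06),YAW)):
        q=inverse_kinematics(list(p),Rt(y,f));print(f,p,None if q is None else np.round(q,2))
E
```

```text
False (0.4084, 0.1615, 0.042) [-0.61  0.43  0.16  2.26 -0.16  0.46 -1.91]
False [np.float64(0.4020110657407842), np.float64(-0.2147856078458929), 0.073] [ 0.16  0.4   0.29  2.22 -0.21  0.55 -0.99]
False [np.float64(0.4220063062823824), np.float64(-0.21522190554658413), 0.052] [ 0.17  0.46  0.27  2.19 -0.23  0.53 -0.98]
False [np.float64(0.6773108922065819), np.float64(-0.27280504896610436), 0.06] [ 0.14  0.76  0.3   1.55 -0.27  0.87 -1.06]
False [np.float64(0.48962485510499354), np.float64(-0.16468496999322715), 0.06] [ 0.04  0.49  0.26  2.09 -0.22  0.59 -1.14]
True (0.4084, 0.1615, 0.042) [-0.16  0.46 -0.37  2.24  0.34  0.5   0.75]
True [np.float64(0.4020110657407842), np.float64(-0.2147856078458929), 0.073] [ 0.63  0.4  -0.28  2.19  0.2   0.57  1.75]
True [np.float64(0.4220063062823824), np.float64(-0.21522190554658413), 0.052] [ 0.61  0.46 -0.28  2.16  0.24  0.55  1.7 ]
True [np.float64(0.6773108922065819), np.float64(-0.27280504896610436), 0.06] [ 0.52  0.77 -0.31  1.52  0.28  0.89  1.67]
True [np.float64(0.48962485510499354), np.float64(-0.16468496999322715), 0.06] [ 0.49  0.5  -0.31  2.06  0.25  0.62  1.56]
```

```bash
python3 - <<'E'
from fit import *
R=Rt(-1.1)
movep([.4084,.1615,.15],R)
command_gripper(.045,90)
move_l([.4084,.1615,.042],feed=.12)
st('down');command_gripper(.0,90);st('grip')
move_l([.4084,.1615,.15],feed=.12);st('lift')
p=rk(-.0465,0,.15);movep(p,Rt(YAW));st('pre')
im,w=snap('top','top1.png');np.savez('/tmp/t1',im=im,w=w)
print('plate',box(w,(.39,.47),(-.36,-.09),.16,.20),p)
for nm,sy in(('uprR',(-.34,-.28)),('uprL',(-.14,-.09))): print(nm,box(w,(.43,.48),sy,.066,.085))
a=im[170:260,250:390,::-1];cv2.imwrite('pics/t1c.png',cv2.resize(a,(800,514),interpolation=cv2.INTER_CUBIC))
snap('scene','s1.png')
E
```

```text
down t 3.3 [0.4088 0.1617 0.0424] F [-0.4  0.4  0.4] T [-0.06 -0.01  0.01] gap 0.0447 gf 0.0
grip t 3.7 [0.409  0.162  0.0428] F [-0.6  0.4  5.9] T [-0.05  0.15 -0.03] gap 0.0125 gf 87.9
lift t 4.7 [0.4078 0.1612 0.1493] F [ 0.7 -0.2 -3.3] T [-0.01  0.04 -0.04] gap 0.0129 gf 87.5
pre t 6.2 [ 0.4025 -0.2136  0.1498] F [-0.  -0.2 -3.6] T [ 0.01 -0.06  0.05] gap 0.0128 gf 87.6
plate {'c': array([ 428.2, -154.3]), 'med': array([ 428.4, -159.2,  179. ]), 'short_long': array([  6.3, 107.1]), 'ang': -2.7, 'n': 63} [np.float64(0.4020110657407842), np.float64(-0.2147856078458929), 0.15]
uprR {'c': array([ 453.1, -313.2]), 'med': array([ 453.1, -313.2,   76. ]), 'short_long': array([ 7.1, 14.9]), 'ang': 0.3, 'n': 14}
uprL {'c': array([ 456.3, -115.8]), 'med': array([ 458. , -115.8,   74.4]), 'short_long': array([10.7, 14.8]), 'ang': 0.2, 'n': 16}
```

View pics/t1c.png

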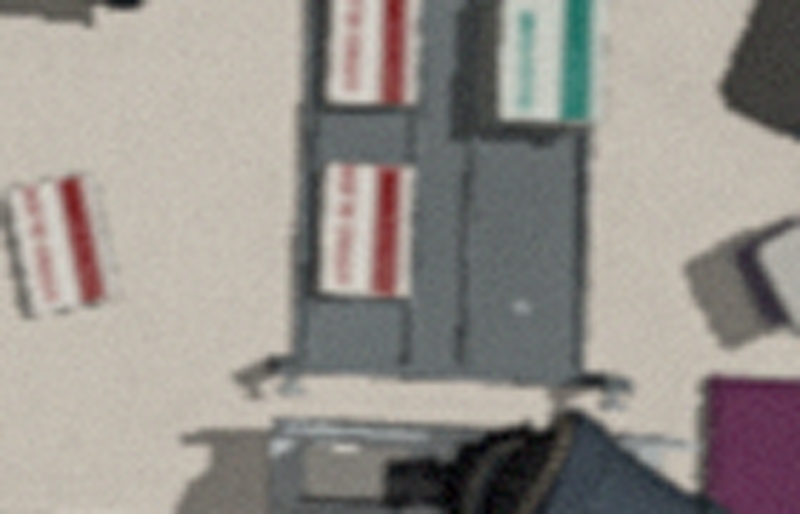

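The top crop shows the plate gripped squarely in front of the rack, left end at crop (270,430), with the studs at (290,383) and (615,395). The new low carton lies free at crop (58,245). I'll insert by feel.

```bash
python3 - <<'E'
from fit import *
R=Rt(YAW)
p=rk(-.050,.0008,.0735);move_l(p,R,feed=.1);sleep(.3);st('pre');print(p)
im,w=snap('scene','s2.png')
cv2.imwrite('pics/s2c.png',cv2.resize(im[120:210,215:335,::-1],(800,600),interpolation=cv2.INTER_CUBIC))
h=move_l(rk(-.024,.0008,.0735),R,feed=.03,until_force=8);st('ins %s'%h)
E
```

```text
pre t 7.5 [ 0.3988 -0.214   0.0739] F [ 0.7 -0.  -2.9] T [0.03 0.07 0.01] gap 0.0129 gf 87.6
[np.float64(0.3985293505540322), np.float64(-0.213909446126608), 0.0735]
ins False t 8.5 [ 0.4239 -0.2144  0.0733] F [-0.9 -0.  -2.9] T [-0.02  0.38 -0.04] gap 0.0124 gf 87.5
```

View pics/s2c.png

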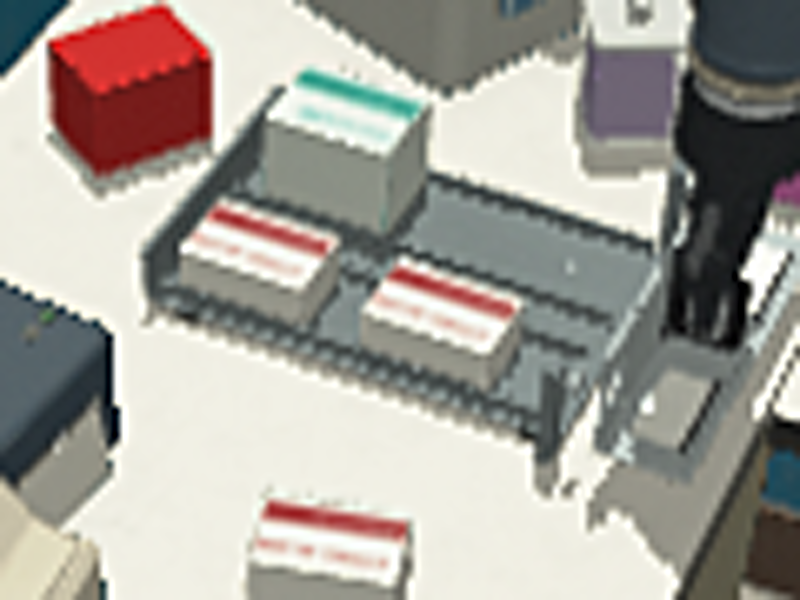

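The scene crop shows the plate in front of the left upright, level at about entry height. The push went the full depth without the heads stopping it. Next I'll seat it and slide it down.

```bash
python3 - <<'E'
from fit import *
R=Rt(YAW)
h=move_l(rk(-.016,.0008,.0735),R,feed=.03,until_force=8);st('seat %s'%h)
s=sense()['position']
h=move_l([s[0]-.001,s[1],.0735],R,feed=.03);st('back off')
h=move_l([s[0]-.001,s[1],.0495],R,feed=.04,until_force=12);st('down %s'%h)
E
```

```text
seat True t 8.7 [ 0.4234 -0.214   0.0725] F [-0.3  0.7 -2.7] T [0.03 0.03 0.02] gap 0.0129 gf 87.6
back off t 9.0 [ 0.4224 -0.214   0.0736] F [ 0.8 -0.  -2.7] T [ 0.02  0.03 -0.07] gap 0.0133 gf 87.6
down True t 9.5 [ 0.4224 -0.2139  0.0523] F [-2.2  0.3  9.3] T [0.21 0.15 0.06] gap 0.0129 gf 89.7
```

```bash
python3 - <<'E'
from fit import *
s=sense()['position'];R=Rt(YAW)
h=move_l([s[0]-.006,s[1],s[2]],R,feed=.02,until_force=8);st('pull %s'%h)
h=move_l([s[0],s[1],s[2]],R,feed=.02);st('back')
command_gripper(.04);st('rel')
move_l([s[0],s[1],.16],feed=.15)
movep([.55,.0,.25],Rt(0))
sleep(.2)
im,w=snap('top','top2.png');np.savez('/tmp/t2',im=im,w=w)
print('plate',box(w,(.40,.47),(-.36,-.09),.072,.10))
im,w=snap('scene','s3.png')
cv2.imwrite('pics/s3c.png',cv2.resize(im[120:210,215:335,::-1],(800,600),interpolation=cv2.INTER_CUBIC))
E
```

```text
pull True t 9.7 [ 0.4214 -0.214   0.0525] F [-1.2 -0.6  3.8] T [-0.04  0.04 -0.04] gap 0.0129 gf 88.4
back t 10.0 [ 0.4215 -0.2141  0.0524] F [-3.9  0.4  8.1] T [ 0.02  0.54 -0.02] gap 0.0129 gf 89.5
rel t 10.4 [ 0.4226 -0.2138  0.0521] F [-0.4 -0.2  0.4] T [ 0.01  0.02 -0.  ] gap 0.0398 gf 0.0
plate {'c': array([ 444.8, -216.7]), 'med': array([ 445.7, -215.2,   83.8]), 'short_long': array([  5.9, 230.2]), 'ang': -1.4, 'n': 99}
```

View pics/s3c.png

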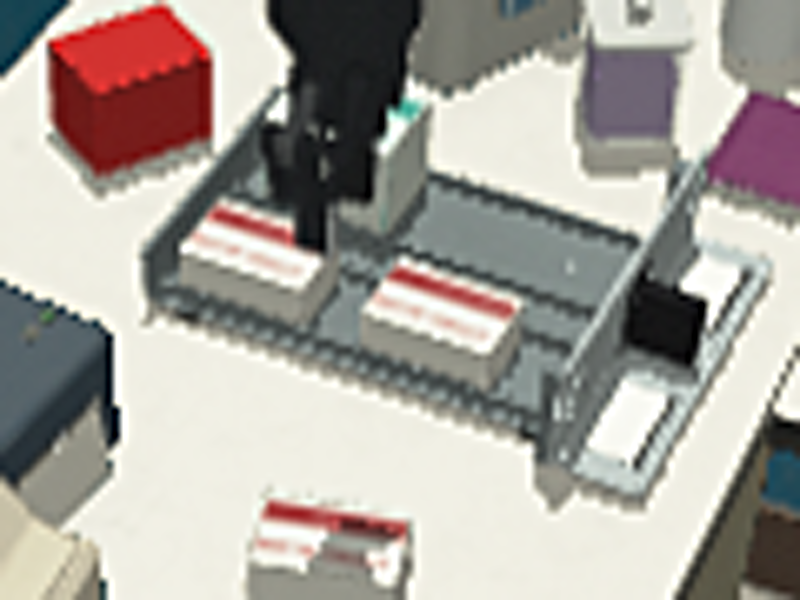

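The plate now hangs at top z = 84 mm, level and behind both stud heads. Left lane: the front old carton first, then the rear one.

```bash
sed -i 's/^X0=.*/X0=np.array([.449,-.214]);YAW=-1.3/' fit.py; cat >> fit.py <<'E'
def inv(p):
    a=np.radians(YAW);d=np.array(p)[:2]-X0;return np.cos(a)*d[0]+np.sin(a)*d[1],-np.sin(a)*d[0]+np.cos(a)*d[1]
BY=.002
def low(w,sx,sy,z0=0):
    b=box(w,sx,sy,z0+.026,z0+.044);print(b,'rack',np.round(inv(b['c']/1e3+[0,BY])) if b is None else np.round(np.array(inv(b['c']/1e3+[0,BY]))*1e3,1));return b
def pull(x,y,z,xt,op,lane,force=6,dy=0):
    """grip carton at rack x,y; slide forward to rack xt or contact"""
    R=Rt(YAW)
    movep(rk(x,y,z+.07),R);command_gripper(op,60);move_l(rk(x,y,z),feed=.15);st('over')
    command_gripper(0,60);st('gripped')
    h=move_l(rk(xt,lane,z+.001),R,feed=.05,until_force=force);st('slid %s'%h);print('rack',np.round(np.array(inv(sense()['position']))*1e3,1))
    command_gripper(op);s=sense()['position'];move_l([s[0],s[1],z+.08],feed=.2)
E
python3 - <<'E'
from fit import *
w=np.load('/tmp/t2.npz')['w']
low(w,(.47,.60),(-.215,-.12),.012);low(w,(.60,.72),(-.215,-.12),.012)
f=np.load('/tmp/top.npz')['w']
B=low(f,(.48,.60),(-.215,-.12),.012);A=low(f,(.61,.713),(-.215,-.13),.012)
x,y=inv(B['c']/1e3+[0,BY])
pull(x,y,.047,.030,.072,.052)
E
```

```text
{'c': array([ 543.8, -164.6]), 'med': array([ 543.6, -163.6,   47. ]), 'short_long': array([56.8, 82.5]), 'ang': 87.2, 'n': 365} rack [93.6 53.5]
{'c': array([ 663.9, -167.2]), 'med': array([ 664.5, -166.7,   46.5]), 'short_long': array([54.9, 82.5]), 'ang': -89.5, 'n': 362} rack [213.7  53.7]
{'c': array([ 543.9, -164.4]), 'med': array([ 543.5, -163.6,   46.8]), 'short_long': array([55.8, 82.2]), 'ang': 88.0, 'n': 365} rack [93.7 53.7]
{'c': array([ 664.1, -167.2]), 'med': array([ 664.4, -165.9,   47.1]), 'short_long': array([55.2, 83.3]), 'ang': 89.8, 'n': 360} rack [213.9  53.7]
over t 14.4 [ 0.5442 -0.1627  0.0473] F [-0.4 -0.2  0.4] T [-0.03  0.01 -0.03] gap 0.0717 gf 0.0
gripped t 14.7 [ 0.5449 -0.1628  0.0485] F [-0.9 -0.   6.6] T [-0.02  0.09  0.02] gap 0.0534 gf 65.2
slid True t 15.8 [ 0.49   -0.1628  0.0485] F [ 0.6 -0.3  1. ] T [ 0.03 -0.11  0.06] gap 0.0537 gf 64.8
rack [39.8 52.1]
```

```bash
python3 - <<'E'
from fit import *
pull(.2138,.0535,.047,.112,.072,.052)
movep(rk(.15,.15,.25),Rt(YAW))   # left of rack
im,w=snap('top','top3.png');np.savez('/tmp/t3',im=im,w=w)
low(w,(.45,.53),(-.215,-.12),.012);low(w,(.535,.72),(-.215,-.12),.012)
print('gl old',g:=box(w,(.56,.72),(-.33,-.20),.07,.09),np.round(np.array(inv(g['c']/1e3+[0,BY]))*1e3,1))
print('gl new',box(w,(.44,.65),(.2,.4),.06,.08)); print('sl new',box(w,(.44,.65),(-.08,.12),.026,.045))
E
```

```text
over t 18.2 [ 0.6643 -0.1657  0.0476] F [-0.1 -0.3  0.5] T [-0.   -0.03 -0.01] gap 0.0721 gf 0.0
gripped t 18.5 [ 0.6652 -0.1659  0.0489] F [ 0.5 -0.4  5.2] T [ 0.02  0.12 -0.04] gap 0.0535 gf 66.3
slid True t 20.1 [ 0.5717 -0.1648  0.0489] F [-0.5 -0.   3.1] T [ 0.02  0.31 -0.08] gap 0.0532 gf 66.2
rack [121.6  52. ]
{'c': array([ 490.1, -173.2]), 'med': array([ 487. , -174.5,   47. ]), 'short_long': array([38.8, 82.3]), 'ang': 85.2, 'n': 236} rack [40.1 43.7]
{'c': array([ 572.2, -181.5]), 'med': array([ 561.6, -184.5,   47. ]), 'short_long': array([25.9, 73.7]), 'ang': 86.1, 'n': 106} rack [122.4  37.3]
gl old {'c': array([ 653.9, -271.2]), 'med': array([ 653. , -271.3,   80.6]), 'short_long': array([65.7, 85.3]), 'ang': 89.7, 'n': 476} [206.1 -50.5]
gl new {'c': array([530.6, 292.6]), 'med': array([530.7, 291.8,  68.6]), 'short_long': array([66.7, 85.3]), 'ang': 77.0, 'n': 456}
sl new {'c': array([530.8,  25.1]), 'med': array([531.1,  25.3,  34.9]), 'short_long': array([55.1, 82.1]), 'ang': -77.1, 'n': 348}
```

```bash
python3 - <<'E'
from fit import *
pull(.2061,-.0505,.062,.032,.082,-.052)
movep([.46,.15,.25],Rt(0))
im,w=snap('top','top4.png');np.savez('/tmp/t4',im=im,w=w)
low(w,(.45,.53),(-.215,-.12),.012);low(w,(.535,.72),(-.215,-.12),.012)
print('gl old',g:=box(w,(.44,.72),(-.33,-.20),.07,.09),np.round(np.array(inv(g['c']/1e3+[0,BY]))*1e3,1))
print('gl new',box(w,(.44,.65),(.2,.4),.06,.08)); print('sl new',box(w,(.44,.65),(-.08,.12),.026,.045))
E
```

```text
over t 23.6 [ 0.6543 -0.2695  0.0624] F [0.2 0.5 0.6] T [-0.05 -0.01  0.03] gap 0.0816 gf 0.0
gripped t 23.9 [ 0.655  -0.2699  0.0638] F [-0.2 -0.6  4.1] T [-0.14  0.02  0.04] gap 0.0644 gf 67.6
slid True t 26.8 [ 0.4896 -0.267   0.0638] F [ 1.  -0.6  2. ] T [-0.02  0.01 -0.05] gap 0.0645 gf 67.2
rack [ 41.8 -52.1]
{'c': array([ 490.1, -164.9]), 'med': array([ 490.1, -164.3,   46.9]), 'short_long': array([56.5, 79.8]), 'ang': 89.6, 'n': 365} rack [39.9 52. ]
{'c': array([ 573.6, -166.6]), 'med': array([ 573.7, -166.4,   46.9]), 'short_long': array([54.8, 78.3]), 'ang': 87.8, 'n': 346} rack [123.4  52.2]
gl old {'c': array([ 486.7, -264.3]), 'med': array([ 484.8, -266.7,   81. ]), 'short_long': array([ 89.5, 129.4]), 'ang': 1.3, 'n': 532} [ 38.8 -47.4]
gl new {'c': array([530.8, 292.5]), 'med': array([530.8, 291.8,  68.5]), 'short_long': array([66.7, 84.9]), 'ang': 77.0, 'n': 456}
sl new {'c': array([530.9,  25.2]), 'med': array([531.1,  25.2,  34.6]), 'short_long': array([55.2, 82.1]), 'ang': -77.3, 'n': 346}
```

```bash
cat >> fit.py <<'E'
def restock(c,ang,zg,op,lx,ly,xt,gap):
    movep([c[0],c[1],zg+.08],Rt(ang));command_gripper(op,80);move_l([c[0],c[1],zg],feed=.15)
    command_gripper(0,80);st('grip')
    move_l([c[0],c[1],zg+.11],feed=.2);st('lift')
    if abs(sense()['finger_gap']-gap)>.004: print('LOST');return
    R=Rt(YAW);movep(rk(lx,ly,zg+.11),R);st('above')
    move_l(rk(lx,ly,zg+.03),R,feed=.15);h=move_l(rk(lx,ly,zg+.0115),R,feed=.04,until_force=5);st('down %s'%h)
    if abs(sense()['finger_gap']-gap)>.004: print('LOST');return
    z=sense()['position'][2]
    h=move_l(rk(xt,ly,z),R,feed=.04,until_force=6);st('slid %s'%h);print('rack',np.round(np.array(inv(sense()['position']))*1e3,1))
E
python3 - <<'E'
from fit import *
restock([.531,.0272],13,.035,.072,.212,.052,.190,.0535)
E
```

```text
grip t 31.4 [0.5322 0.0272 0.0365] F [ 0.4 -0.5  5.1] T [-0.07  0.22  0.03] gap 0.0532 gf 84.9
lift t 32.1 [0.5301 0.0275 0.1443] F [-0.6  0.3 -2. ] T [0.04 0.01 0.01] gap 0.0534 gf 84.2
above t 33.0 [ 0.6615 -0.1646  0.1438] F [ 0.1  1.7 -1.7] T [ 0.03  0.02 -0.01] gap 0.0534 gf 84.1
down True t 34.1 [ 0.6624 -0.1668  0.0486] F [-0.2  0.2  4.6] T [-0.   -0.01 -0.03] gap 0.0536 gf 84.9
slid True t 34.5 [ 0.6539 -0.1665  0.0486] F [-1.9 -1.   3.5] T [-0.07  0.32 -0.01] gap 0.0532 gf 84.7
rack [203.8  52.2]
```

```bash
python3 - <<'E'
from fit import *
command_gripper(.072);s=sense()['position'];move_l([s[0],s[1],.15],feed=.2)
movep([.46,.08,.25],Rt(0))
im,w=snap('top','top5.png');np.savez('/tmp/t5',im=im,w=w)
for a in((.45,.531),(.534,.612),(.616,.71)): low(w,a,(-.215,-.12),.012)
g=box(w,(.44,.65),(.2,.4),.06,.08);print(g)
x=(box(w,(.458,.72),(-.33,-.20),.07,.09));print('gl old',x)
cv2.imwrite('pics/t5c.png',cv2.resize(im[120:250,160:380,::-1],(800,473),interpolation=cv2.INTER_CUBIC))
E
```

```text
{'c': array([ 489.8, -164.8]), 'med': array([ 490. , -164.4,   46.9]), 'short_long': array([56.5, 80.6]), 'ang': 88.9, 'n': 363} rack [39.6 52.1]
{'c': array([ 573.6, -167. ]), 'med': array([ 572.3, -166.3,   46.9]), 'short_long': array([55.5, 78.6]), 'ang': 87.5, 'n': 343} rack [123.5  51.8]
{'c': array([ 656.2, -167.2]), 'med': array([ 654.6, -168.2,   46.4]), 'short_long': array([54.5, 76.8]), 'ang': -89.6, 'n': 337} rack [206.   53.5]
{'c': array([530.5, 292.3]), 'med': array([530.6, 291.7,  68.6]), 'short_long': array([66.2, 85.2]), 'ang': 75.6, 'n': 450}
gl old {'c': array([ 495.2, -268. ]), 'med': array([ 495.1, -267.4,   80.7]), 'short_long': array([67.3, 72.9]), 'ang': -88.9, 'n': 424}
```

View pics/t5c.png

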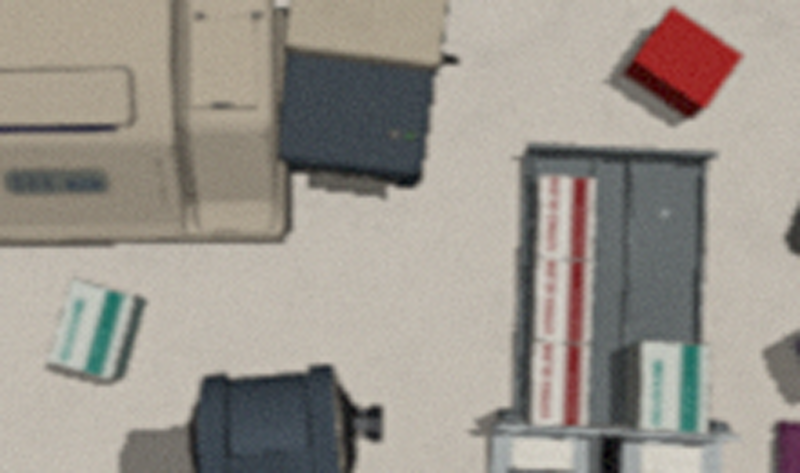

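The left row is closed, three cartons at crop (560,300), and glove_old_1 is at the plate at (665,385). Next is the new tall carton at (97,330).

```bash
python3 - <<'E'
from fit import *
restock([.5307,.2937],-13,.050,.083,.136,-.052,.112,.0645)
E
```

```text
grip t 39.0 [0.5319 0.2941 0.0516] F [0.1 0.5 6.1] T [-0.17  0.09 -0.07] gap 0.0643 gf 88.9
lift t 39.7 [0.5295 0.2936 0.1588] F [-0.2  0.2 -2.3] T [-0.02  0.04 -0.02] gap 0.064 gf 88.2
above t 41.7 [ 0.5845 -0.2674  0.1597] F [-0.4  0.4 -2.2] T [-0.02 -0.03  0.02] gap 0.0643 gf 88.3
down True t 42.9 [ 0.5841 -0.2692  0.0637] F [-0.2 -0.1  4. ] T [ 0.18 -0.01  0.08] gap 0.0641 gf 88.9
slid True t 43.2 [ 0.5747 -0.2686  0.0638] F [ 1.4 -0.7  2.7] T [ 0.11 -0.1  -0.03] gap 0.0644 gf 88.6
rack [126.9 -51.7]
```

Contact came at rack x = 126.9 mm, where 126.8 was expected. I'll release, clear the arm and check.

```bash
python3 - <<'E'
from fit import *
command_gripper(.083);s=sense()['position'];move_l([s[0],s[1],.17],feed=.2)
movep([.46,.12,.28],Rt(0));sleep(1)
im,w=snap('top','top6.png')
im2,w2=snap('scene','s6.png')
for a in((.45,.531),(.534,.612),(.616,.71)): low(w,a,(-.215,-.12),.012)
print('plate',box(w,(.41,.452),(-.36,-.09),.075,.10))
print('gl row',box(w,(.452,.72),(-.33,-.22),.07,.09))
o=np.zeros((600,800,3),np.uint8);o[:,:400]=cv2.resize(im[130:250,300:380,::-1],(400,600),interpolation=cv2.INTER_CUBIC)
o[:400,400:]=cv2.resize(im2[115:215,225:325,::-1],(400,400),interpolation=cv2.INTER_CUBIC);cv2.imwrite('pics/f6.png',o)
E
```

```text
{'c': array([ 490. , -164.5]), 'med': array([ 490. , -164.2,   46.6]), 'short_long': array([56.2, 80.2]), 'ang': 89.2, 'n': 367} rack [39.8 52.4]
{'c': array([ 573.6, -166.9]), 'med': array([ 572.7, -166.1,   46.8]), 'short_long': array([55.1, 78.5]), 'ang': 87.3, 'n': 342} rack [123.5  51.9]
{'c': array([ 655.7, -168.3]), 'med': array([ 654.6, -168.2,   46.6]), 'short_long': array([55.1, 78.6]), 'ang': 87.7, 'n': 335} rack [205.6  52.4]
plate {'c': array([ 448.2, -215.9]), 'med': array([ 446.2, -242.3,   83. ]), 'short_long': array([  9.3, 228.2]), 'ang': -1.2, 'n': 113}
gl row {'c': array([ 534.6, -269.3]), 'med': array([ 534.2, -269.2,   80.8]), 'short_long': array([ 66.8, 165.5]), 'ang': 88.5, 'n': 922}
```

View pics/f6.png

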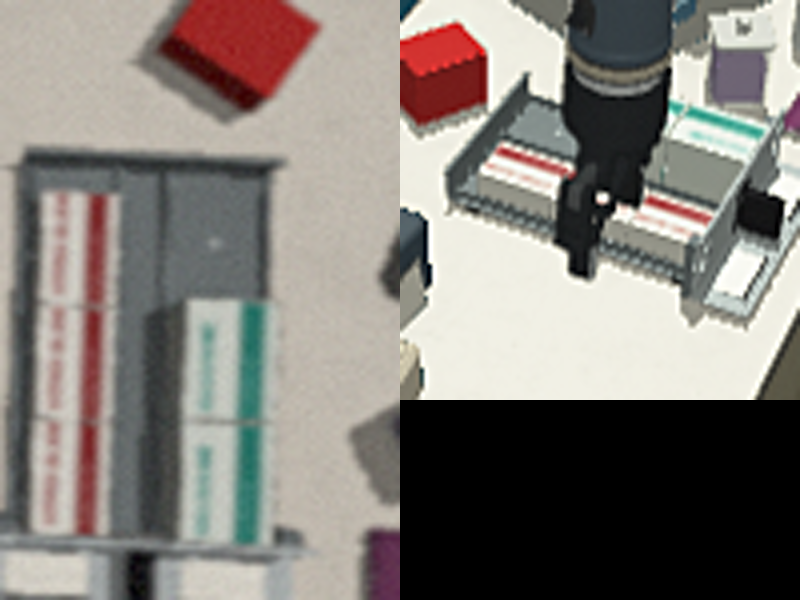

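Both rows are closed up to the hung plate and everything is upright. I'm handing in.

```bash
python3 -c "
from rig import *
print(finish_job())"
```

```text
the job is handed in; nothing more can be done
None
```

The stop plate is hung and locked, and both lanes are restocked oldest first and closed up to it (three low cartons left, two tall right); I left the jar, notebook, tape and red look-alike alone and handed the job in at about 46 s, with no verdict returned.

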